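# Let the bun stamp down from its giant peg

## Task

Two giant clothes pegs stand handles-up on small wooden stands, each with a bun stamp hanging in its jaws. Squeeze the handles of the peg that holds the plain wooden stamp over the blue lunchbox tier until it is fully open, so that the stamp drops into the tier, then let the peg spring shut again. Leave the red stamp hanging in the other peg.

Things in the scene. Friction and masses are not known exactly. Their poses are not given: they have to be found in the camera images.
- wood_stand: Fixed stand with the right peg over a blue tier. Origin on the table under the peg's middle, z up. Upright pale wood peg, 24 mm wide (x), hinge along x at z 138 mm. Its +y handle is rigid, vertical, outer face y = +18 mm, z 142 to 210. The sprung -y handle's outer face, at the squeezing height z 192, is at y = -28 mm at rest, -9.5 mm squeezed. Handles are free above and outside down to z 145.
- wood_peg (a joint): Angle of that peg's sprung -y leg, rad: 0 = at rest, jaws shut; grows as its handle goes to +y; 0.34 = stop, fully open (above 0.22 is enough). The spring pushes back 3.5 N at rest, 8.5 N at the stop, and shuts the peg when let go. Only this handle gives: centre a two-finger gripper on the squeezed handles, y about +4 mm in the stand, not on those at rest, or the rigid handle stops it early.
- wood_stamp: Plain brown wooden bun stamp, 50 g, loose: disc 54 mm wide, 12 thick; stem 8 wide, 20 long; knob 20 wide, 12 high. Origin: centre of the underside; z to the knob. Hangs by its knob in the peg's jaws, underside 56 mm above the table, and drops by itself when they open. The blue tier below, 120 mm square, walls 4 mm, is fixed and centred on the stand's origin: floor at z 16 mm, rim at z 52 mm.
- red_stamp: Red plastic bun stamp of the same shape, size and origin. It hangs in the peg of the other stand, which has a white tier and the same sizes, and must stay there. Each stand: base 150 (x) by 165 mm (y -70 to +95), 12 thick; a post at y +66 to +84 mm and an arm, top at z 142 mm, carry the peg.

How it is judged:
By the outcome, as a careful person would: the job done as asked, in the order asked, and still so for the second after the job is handed in, with the robot touching nothing.
It also fails if it takes over 32 s, if anything falls off the work surface, if the arm or the gripper's body presses on something with over 40 N, if the wrist force passes 120 N, or if a joint passes its speed limit or range.

## Robot

A 6-joint arm with a two-finger parallel gripper is mounted at the origin on the work surface. World frame = base frame: x ahead of the robot, y to its left, z up, the work surface at z = 0. Lengths are in m, angles in rad, forces in N, time in s.
With the tool pointing down it reaches from about 0.225 to 0.875 m from the base axis. Payload 3.4 kg.
Tool frame: the origin (TCP) lies between the finger pads; the fingertips stand 8 mm ahead of it and the grasp point (between the pads) lies 11 mm behind it; z points along the fingers, y is the line along which they close (so a half turn about z gives the same grasp; the last joint's range is limited). The gripper opens to 85 mm and grips with 20 to 120 N. Pads are 22 mm wide; open, the fingers measure 114 mm over their backs; the gripper's body (76 mm by 85 mm) begins 54 mm behind the grasp point. The pads swing forward as they close: fully open they stand 13 mm farther back than shut.
Start: joints at [-1.335, 0.276, 1.505, -0, 1.361, -0.121], TCP at [0.201, -0.539, 0.239] pointing down, gripper open.
Joint ranges: [-2.89, 2.89], [-0.75, 2.08], [0.22, 2.7], [-1.18, 4.32], [0.11, 2.71], [-2.7, 2.7]. Speed limits (rad/s): [2.57, 2.57, 3.14, 3.14, 3.14, 3.14].

## Interface

Orientations are given as a unit quaternion [w, x, y, z].
In Python, from rig import manip, optics, finder gives the robot as it stands.
- The arm moves only by the tool servo_tool, never from a script. Its argument "increments" is a list of rows, each a list of 7 numbers: the shift along the tool's x, y, z in cm, then the turn, a rotation vector about the tool's x, y, z in degrees, then the closure, from -1 (fully open) to 1 (shut). In form: [[x, y, z, rx, ry, rz, gripper], ...]. A call has exactly 5 rows; each row shifts and turns the commanded pose from where the row before left it, along the tool's axes as they then stand; what a row does not reach is not made up. A row lasts 1/10 s, in which the tool goes at most 50 mm and 8.59 degrees, less where a joint would pass 70% of its speed; a pose out of reach is approached as far as the arm can. A call is refused whole if a number of a shift passes 5 or a number of a turn 8.59, either way. A call with a gripper value outside its range is refused whole. The fingers move at their own pace and stop on an object; "squeeze" is the grip in N (left out, the last holds). Time passes only in rows, so rows that do not move let the fingers close, or fill a call up. It gives the time, the measured TCP pose, the force, the opening and the grip force at its end, in the units of the state.
- manip.get_state(): the state, without advancing time (a new reading comes with each control period).
- optics.get_image(name): name is "scene" or "side" or "wrist"; returns the picture (420x560x3 uint8, red, green, blue); there is no depth.
- optics.get_calibration(name): a dict with "fov_y" (degrees; the focal length in pixels is half the picture's height over the tangent of half this angle, whatever the lens; pixels are square), "cx", "cy" (the principal point, pixels), "world_to_cam" (4x4, takes a point from world to camera coordinates). Camera axes: x right, y down, z forward; pixel columns grow to the right and rows downward; lengths in m; the calibration is good to about 2 mm. A picture is of the moment at which its call begins: read the wrist's pose just before it. get_calibration takes no time and is no camera call; for the wrist camera it gives the pose at the moment of the call.
- manip.sign_off(): hands the job in; it is judged then, once.
Trained networks look in the newest picture that a camera, given by its name, has taken for a name from the list of things; names that differ only in an ending like _2 or _b are one class to them, and where a whole thing is asked for, a point or a joint stands for the part that bears it (a point fixed in the world has none). Each returns a list of dicts, best first, with "p" (0 to 1); they miss things now and then, are a little off and sometimes report something else, mostly with a low value. They report only what shows in the picture. A call takes as long as a camera call.
- finder.silhouettes(label, camera): "region" (420x560 bool, what is visible of it) and "box" ([centre column, centre row, width, height] in pixels, round what is visible of it).
- finder.tip_of(label, camera): "at" ([column, row] in pixels: a listed point, or the origin of a listed thing).
The state is a dict: "clock": time; "qpos": joint angles; "qd": joint speeds; "effort": joint torques, N m; "position": TCP position; "ee_rot": TCP orientation; "contact_force": force on the tool from outside, world axes, zero at the start; "moment": the same for the moment, N m; "width": finger opening in m; "gripper_force": force on a finger pad.
Only numpy, scipy, OpenCV 4.12 (cv2) and the standard library are available. Lean on these libraries where they do the work, as an engineer would, in place of code of your own. Each camera call takes 0.05 s, during which the arm holds its last target. There are 200 camera calls.

## Working session

There is one attempt and no reset: what is moved stays moved. The work goes in short steps, Python scripts to look and compute and a tool call to move; the robot and the scene stay as the last step left them, time stands still between calls to the robot, and variables do not carry over. Pictures are saved under pics/ and viewed, at most 10 in all, crops included, and the job is handed in when it is done.

Besides the shell and the picture viewer there is one more tool, called as name(argument=value, ...) on one line, values as JSON. servo_tool: Moves the arm, as the interface text tells. Its arguments: {"type":"object","properties":{"increments":{"type":"array","items":{"type":"array","items":{"type":"number"}}},"squeeze":{"type":"number"}},"required":["increments"]}

```bash
mkdir -p pics; python3 - <<'E'
from rig import manip, optics, finder
import cv2, numpy as np
s=manip.get_state();print(s['clock'],s['position'],s['ee_rot'],s['width'])
ims=[]
for c in ["scene","side"]:
    im=optics.get_image(c);cv2.imwrite(f"pics/{c}0.png",im[:,:,::-1])
    k=optics.get_calibration(c);print(c,k['fov_y'],k['cx'],k['cy'],np.round(k['world_to_cam'],4).tolist())
    for l in ["wood_stand","wood_stamp","red_stamp"]:
        r=finder.silhouettes(l,c);t=finder.tip_of(l,c)
        print(l,[(round(a['p'],2),np.round(a['box'])) for a in r][:3],[(round(a['p'],2),np.round(a['at'],1)) for a in t][:3])
E
```

```text
0.0 [ 0.20072958 -0.53825267  0.23843126] [-9.30571272e-04  9.84121533e-01  1.77493496e-01 -4.50895070e-05] 0.08507846608994185
scene 47.31848559577979 280.05320307361444 207.27276882350452 [[0.1181, 0.993, 0.0073, -0.0841], [0.6182, -0.0678, -0.7831, -0.2594], [-0.7771, 0.097, -0.6218, 1.2045], [0.0, 0.0, 0.0, 1.0]]
wood_stand [(0.78, array([149., 234., 123., 159.]))] [(0.71, array([145.4, 269.5])), (0.27, array([389.7, 218.7]))]
wood_stamp [(0.82, array([136., 240.,  33.,  35.])), (0.56, array([149., 233., 124., 157.]))] [(0.81, array([138.8, 246.4])), (0.67, array([145.6, 269.5]))]
red_stamp [(0.98, array([393., 211.,  33.,  38.]))] [(0.84, array([389.5, 216.7]))]
side 53.50885171206947 280.1310154317624 208.93724203214683 [[0.8061, -0.5915, 0.019, -0.4571], [-0.3999, -0.5682, -0.7192, 0.2859], [0.4362, 0.5722, -0.6945, 0.4851], [0.0, 0.0, 0.0, 1.0]]
wood_stand [(0.95, array([353., 305., 148., 171.]))] []
wood_stamp [(0.85, array([363., 300.,  40.,  42.]))] [(0.88, array([360.2, 304.4]))]
red_stamp [(0.63, array([206., 161.,  22.,  18.]))] [(0.57, array([206.3, 162.7]))]
```

View pics/scene0.png

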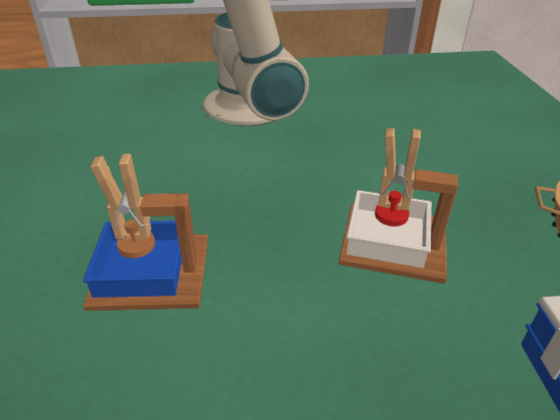

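View pics/side0.png

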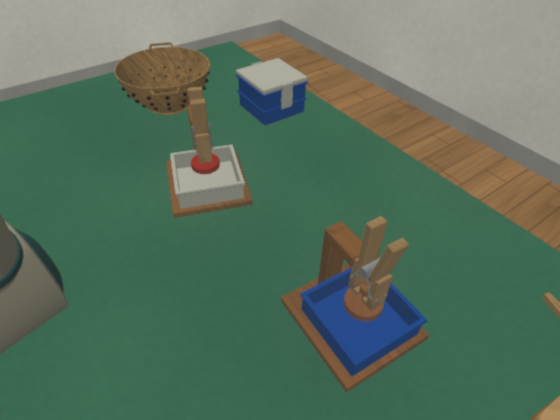

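The scene picture shows the blue-tier stand at (150,235), with the post and rigid handle on its right and the sprung handle at (108,180). The side picture shows the same stand at (353,305). Next I'll fit x, y and yaw by matching a box model to the silhouettes.

```bash
cat > fit.py <<'E'
import cv2, numpy as np
from scipy.spatial.transform import Rotation as R
def box(x0,x1,y0,y1,z0,z1): return np.array([[x,y,z] for x in(x0,x1) for y in(y0,y1) for z in(z0,z1)])/1000.
h=lambda z:-9.5-(z-138)*np.tan(.34)
spr=box(-12,12,0,1,142,208); 
for p in spr: p[1]=(h(p[2]*1000)+(10 if p[1]>0 else 0))/1000
PARTS=dict(base=box(-75,75,-70,95,0,12),tier=box(-60,60,-60,60,12,52),post=box(-9,9,66,84,12,142),arm=box(-9,9,18,84,126,142),rig=box(-12,12,8,18,142,210),spr=spr)
def proj(k,P):
    f=210/np.tan(np.radians(k['fov_y'])/2); T=np.array(k['world_to_cam']); c=P@T[:3,:3].T+T[:3,3]
    return c[:,:2]/c[:,2:]*f+[k['cx'],k['cy']]
def pose(p,P): 
    c,s=np.cos(p[2]),np.sin(p[2]); return P@np.array([[c,s,0],[-s,c,0],[0,0,1]])+[p[0],p[1],0]
def render(k,p,names,S=4):
    m=np.zeros((420*S,560*S),np.uint8)
    for n in names:
        q=cv2.convexHull(np.round((proj(k,pose(p,PARTS[n]))+.5)*S).astype(np.int32)); cv2.fillConvexPoly(m,q,1)
    return cv2.resize(m.astype(np.float32),(560,420),interpolation=cv2.INTER_AREA)
E
python3 - <<'E'
from rig import manip, optics, finder
from fit import *
from scipy.optimize import minimize
D={}
for c in ["scene","side"]:
    im=optics.get_image(c); k=optics.get_calibration(c)
    r=finder.silhouettes("wood_stand",c)[0]['region'].astype(np.float32)
    hsv=cv2.cvtColor(im,cv2.COLOR_RGB2HSV)
    ng=((hsv[...,0]<30)|(hsv[...,0]>100))&(hsv[...,1]>60)   # not the green cloth
    x,y,w,h_=cv2.boundingRect(r.astype(np.uint8)); z=np.zeros_like(r); z[y-6:y+h_+6,x-6:x+w+6]=1
    D[c]=(k,(ng*z).astype(np.float32),im,r)
# start: unproject origin of stamp (z=.056) from scene
k=D['scene'][0];f=210/np.tan(np.radians(k['fov_y'])/2);T=np.array(k['world_to_cam']);Rm,t=T[:3,:3],T[:3,3]
o=-Rm.T@t; d=Rm.T@np.array([(138.8-k['cx'])/f,(246.4-k['cy'])/f,1]); g=o+d*(.056-o[2])/d[2];print(g)
def cost(p,cs=D):
    return sum(np.abs(render(D[c][0],p,PARTS)-D[c][1]).sum()/D[c][1].sum() for c in cs)
for cs in (["scene","side"],["scene"],["side"]):
    b=min((minimize(cost,[g[0],g[1],a],args=(cs,),method='Nelder-Mead',options=dict(initial_simplex=[[g[0],g[1],a],[g[0]+.01,g[1],a],[g[0],g[1]+.01,a],[g[0],g[1],a+.2]],xatol=1e-4,fatol=1e-4)) for a in(-.5,-.2,.2)),key=lambda b:b.fun)
    print(cs,b.x,b.fun)
    if len(cs)==2: B=b.x
out=[]
for c in D:
    im=cv2.resize(D[c][2],None,fx=3,fy=3)
    for n in PARTS:
        q=cv2.convexHull(np.round((proj(D[c][0],pose(B,PARTS[n]))+.5)*3).astype(np.int32)); cv2.polylines(im,[q],1,(255,255,0),1)
    m=D[c][1]; x,y,w,h_=cv2.boundingRect(m.astype(np.uint8)); cx,cy=3*(x+w//2),3*(y+h_//2)
    out.append(im[max(cy-280,0):max(cy-280,0)+560,max(cx-200,0):max(cx-200,0)+400])
H=min(o.shape[0] for o in out)
cv2.imwrite("pics/ov.png",np.hstack([o[:H] for o in out])[:,:,::-1])
E
```

```text
[ 0.56336389 -0.19433775  0.056     ]
['scene', 'side'] [ 0.56282527 -0.19781365 -0.07435407] 0.2255149781703949
['scene'] [ 0.5598988  -0.19927741 -0.07261034] 0.09416712820529938
['side'] [ 0.56440784 -0.19618226 -0.08071415] 0.09503724426031113
```

View pics/ov.png

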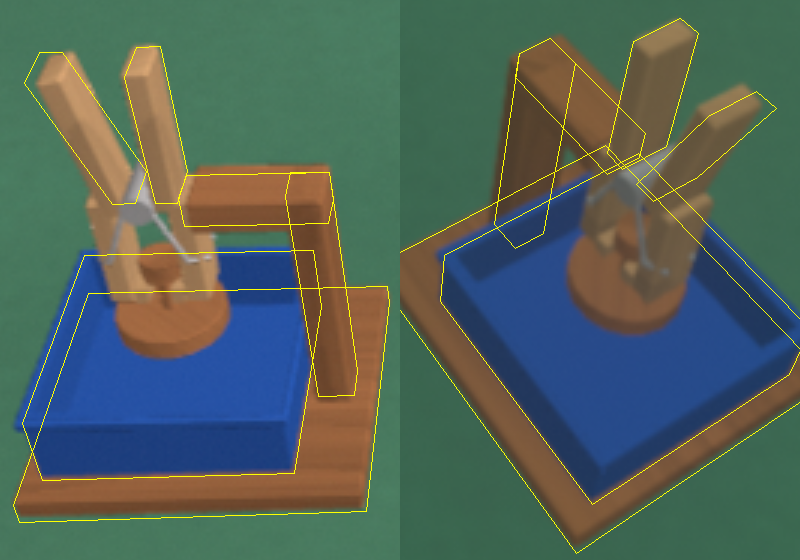

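The overlay is about 2 px (4 mm) off in scene and less in side, so I'll refine from the wrist camera over the stand.

servo_tool(increments=[[4, -1.7, -2, 0, 0, 0, -1], [4.4, -1.8, -1.5, 0, 0, 0, -1], [4.4, -1.8, -1.5, 0, 0, 0, -1], [4.4, -1.8, -1.5, 0, 0, 0, -1], [4.4, -1.8, -1.5, 0, 0, 0, -1]])

```text
clock: 1.4
position: [0.3732, -0.3786, 0.3201]
ee_rot: [0.0, 0.984, 0.177, 0.0]
contact_force: [0.7, -0.3, -0.0]
width: 0.0849
gripper_force: 0.0
```

servo_tool(increments=[[4.4, -1.9, -1, 0, 0, 0, -1], [4.4, -1.9, -1, 0, 0, 8.2, -1], [4.4, -1.9, -1, 0, 0, 8.2, -1], [3, -2.8, 0, 0, 0, 8.2, -1], [0, 0, 0, 0, 0, 0, -1]])

```text
clock: 1.9
position: [0.5075, -0.2542, 0.3485]
ee_rot: [-0.001, 1.0, -0.027, 0.001]
contact_force: [-0.2, -0.9, -0.1]
width: 0.0854
gripper_force: 0.0
```

```bash
python3 - <<'E'
from rig import manip, optics, finder
import cv2,numpy as np
s=manip.get_state();print(s['clock'],s['position'],s['ee_rot'],s['width'])
im=optics.get_image("wrist");cv2.imwrite("pics/w1.png",im[:,:,::-1])
k=optics.get_calibration("wrist");np.save("w1.npy",k,allow_pickle=True);print(k)
E
```

```text
1.9 [ 0.50753764 -0.25422837  0.34846059] [-0.00105194  0.99962307 -0.02740934  0.00115486] 0.08540982826145957
{'fov_y': 67.2949769865316, 'cx': 278.5976213160274, 'cy': 210.5290116294976, 'world_to_cam': array([[-5.45734551e-02, -9.98509706e-01, -3.24992184e-04,
        -2.27909555e-01],
       [-9.58659040e-01,  5.23043818e-02,  2.79708949e-01,
         4.31000922e-01],
       [-2.79275102e-01,  1.55762405e-02, -9.60084787e-01,
         6.29049495e-01],
       [ 0.00000000e+00,  0.00000000e+00,  0.00000000e+00,
         1.00000000e+00]])}
```

View pics/w1.png

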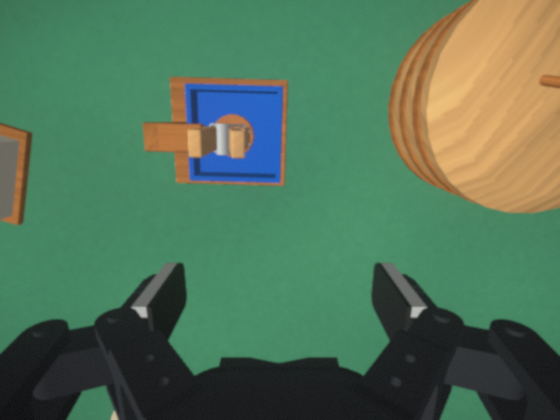

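The wrist view shows the stand at (230,132), with the rigid handle at (200,140), the sprung handle at (237,140) and the post arm to the left. I'll fit the model to this view, then combine it with the other two.

```bash
python3 - <<'E'
from fit import *
from scipy.optimize import minimize
from rig import optics
im=cv2.imread("pics/w1.png")[:,:,::-1].copy();k=np.load("w1.npy",allow_pickle=True).item()
hsv=cv2.cvtColor(im,cv2.COLOR_RGB2HSV)
m=((hsv[...,0]<30)|(hsv[...,0]>100)); z=np.zeros(m.shape,bool); z[60:205,125:310]=1; m=(m&z).astype(np.float32)
cost=lambda p:np.abs(render(k,p,PARTS)-m).sum()/m.sum()
g=[.562,-.198,-.074]
b=minimize(cost,g,method='Nelder-Mead',options=dict(initial_simplex=[g,[.572,-.198,-.074],[.562,-.188,-.074],[.562,-.198,.026]],xatol=1e-4,fatol=1e-5))
print(b.x,b.fun)
o=cv2.resize(im[60:205,125:310],None,fx=4,fy=4)
for n in PARTS:
    q=cv2.convexHull(np.round((proj(k,pose(b.x,PARTS[n]))+.5-[125,60])*4).astype(np.int32)); cv2.polylines(o,[q],1,(255,255,0),1)
cv2.imwrite("pics/ow.png",o[:,:,::-1])
E
```

```text
[ 0.55883163 -0.1992204  -0.08260242] 0.05145986005663872
```

View pics/ow.png

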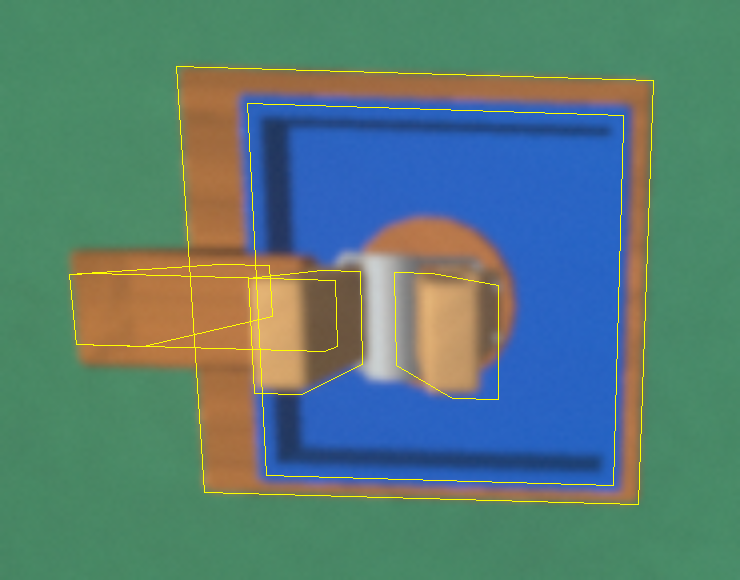

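The overlay agrees to about 1 mm, so I'll use stand = (0.560, -0.1995), yaw -0.082. I'll move above it, centred on the handles at rest.

servo_tool(increments=[[2.46, -2.57, 0, 0, 0, 0.8, -1], [2.46, -2.57, 0, 0, 0, 0.8, -1], [0, 0, 3, 0, 0, 0, -1], [0, 0, 3, 0, 0, 0, -1], [0, 0, 1, 0, 0, 0, -1]])

```text
clock: 2.45
position: [0.5546, -0.2102, 0.2751]
ee_rot: [-0.001, 0.999, -0.043, -0.003]
contact_force: [-0.1, -0.4, -0.3]
width: 0.0856
gripper_force: 0.0
```

servo_tool(increments=[[0, 0, 0, 0, 0, 0, -1], [0, 0, 0, 0, 0, 0, -1], [0, 0, 0, 0, 0, 0, -1], [0, 0, 0, 0, 0, 0, -1], [0, 0, 0, 0, 0, 0, -1]])

```text
clock: 2.95
position: [0.5571, -0.2104, 0.2794]
ee_rot: [0.0, 0.999, -0.044, 0.001]
contact_force: [0.5, 0.4, 0.3]
width: 0.0854
gripper_force: 0.0
```

```bash
python3 - <<'E'
from fit import *
from rig import manip, optics
s=manip.get_state();p=s['position'];print(s['clock'],p,s['ee_rot'])
q=s['ee_rot'];r=R.from_quat([q[1],q[2],q[3],q[0]])
y=-.082;e=np.array([np.sin(y),np.cos(y)*1,0]); 
ry=np.array([-np.sin(y),np.cos(y),0])
for sy in(-.006,.004):
    t=np.array([.560,-.1995,.181])+ry*sy; print(sy,r.inv().apply(t-p)*100)
print(np.degrees(r.as_matrix()[:,0]@ry), r.as_matrix()[:,2])
im=optics.get_image("wrist");k=optics.get_calibration("wrist")
o=im.copy()
for n in ("rig","spr","tier","base"):
    q=cv2.convexHull(np.round(proj(k,pose([.560,-.1995,y],PARTS[n]))).astype(np.int32)); cv2.polylines(o,[q],1,(255,255,0),1)
cv2.imwrite("pics/w2.png",o[:,:,::-1])
E
```

```text
2.95 [ 0.55707496 -0.21041652  0.2793744 ] [ 4.48191253e-04  9.99052075e-01 -4.35208636e-02  8.28223600e-04]
-0.006 [ 0.18284498 -0.52106079  9.8373385 ]
0.004 [ 0.17777644 -1.52104759  9.83650648]
-0.2904059481027153 [ 1.61586567e-03 -9.67622815e-04 -9.99998226e-01]
```

View pics/w2.png

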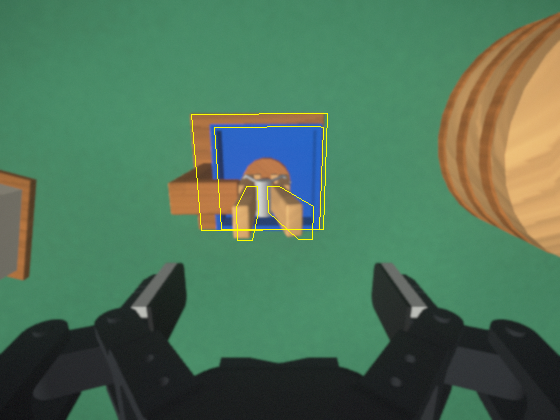

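The overlay is about 2–3 px off, which puts the stand nearer (0.5615, -0.198). I'll correct for that and descend.

servo_tool(increments=[[0.33, -0.67, 0, 0, 0, 0, -1], [0, 0, 2.4, 0, 0, 0, -1], [0, 0, 2.4, 0, 0, 0, -1], [0, 0, 2.4, 0, 0, 0, -1], [0, 0, 2.4, 0, 0, 0, -1]])

```text
clock: 3.5
position: [0.561, -0.2031, 0.1816]
ee_rot: [-0.0, 0.999, -0.043, 0.0]
contact_force: [-0.0, 0.9, -0.1]
width: 0.0857
gripper_force: 0.0
```

servo_tool(increments=[[0, 0, 0, 0, 0, 0, -1], [0, 0, 0, 0, 0, 0, -1], [0, 0, 0, 0, 0, 0, -1], [0, 0, 0, 0, 0, 0, -1], [0, 0, 0, 0, 0, 0, -1]])

```text
clock: 4.0
position: [0.5612, -0.204, 0.1836]
ee_rot: [0.0, 0.999, -0.043, 0.001]
contact_force: [-1.0, -0.6, -0.3]
width: 0.0852
gripper_force: 0.0
```

```bash
python3 - <<'E'
from fit import *
from rig import manip, optics
s=manip.get_state();p=s['position'];print(s['clock'],p,s['ee_rot'],s['contact_force'])
q=s['ee_rot'];r=R.from_quat([q[1],q[2],q[3],q[0]])
y=-.082;ry=np.array([-np.sin(y),np.cos(y),0])
t=np.array([.5615,-.198,.181])+ry*.004; print(r.inv().apply(t-p)*100)
im=optics.get_image("wrist");k=optics.get_calibration("wrist")
o=im.copy()
for n in ("rig","spr","tier","base"):
    q=cv2.convexHull(np.round(proj(k,pose([.5615,-.198,y],PARTS[n]))).astype(np.int32)); cv2.polylines(o,[q],1,(255,255,0),1)
cv2.imwrite("pics/w3.png",o[:,:,::-1])
E
```

```text
4.0 [ 0.56124116 -0.20395448  0.18356841] [ 4.77959500e-04  9.99054624e-01 -4.34579874e-02  1.01692888e-03] [-0.98607164 -0.63210348 -0.34470181]
[-0.02842813 -0.99566337  0.25591966]
```

View pics/w3.png

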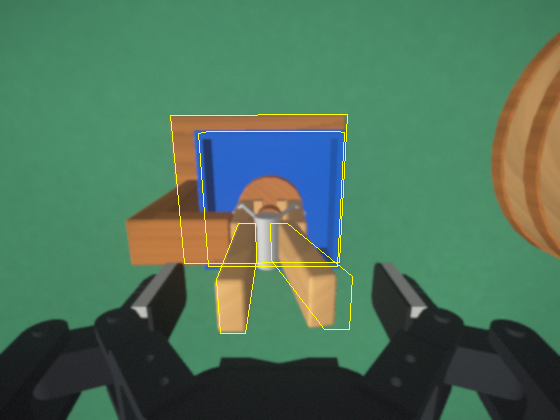

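The rigid handle now matches to about 0.5 mm. I'll shift 1 cm onto the squeezed centre and close.

servo_tool(increments=[[0, -0.5, 0.1, 0, 0, 0, -1], [0, -0.5, 0.1, 0, 0, 0, -1], [0, 0, 0, 0, 0, 0, -0.3], [0, 0, 0, 0, 0, 0, 0], [0, 0, 0, 0, 0, 0, 0.2]], squeeze=30)

```text
clock: 4.55
position: [0.5623, -0.1965, 0.1817]
ee_rot: [0.003, 0.999, -0.043, 0.001]
contact_force: [-0.5, -7.2, 5.1]
width: 0.0438
gripper_force: 3.3
```

servo_tool(increments=[[0, 0, 0, 0, 0, 0, 0.3], [0, 0, 0, 0, 0, 0, 1], [0, 0, 0, 0, 0, 0, 1], [0, 0, 0, 0, 0, 0, 1], [0, 0, 0, 0, 0, 0, 1]])

```text
clock: 5.05
position: [0.5627, -0.1937, 0.1825]
ee_rot: [0.001, 0.999, -0.043, 0.002]
contact_force: [0.4, 3.3, 7.7]
width: 0.0292
gripper_force: 30.9
```

```bash
python3 - <<'E'
from rig import manip, optics
import cv2,numpy as np
s=manip.get_state();print(s['clock'],s['position'],s['contact_force'],s['width'],s['gripper_force'])
a=optics.get_image("scene")[130:330,60:240];b=optics.get_image("side")[200:400,270:450]
cv2.imwrite("pics/c1.png",cv2.resize(np.hstack([a,b]),None,fx=2.2,fy=2.2)[:,:,::-1])
E
```

```text
5.05 [ 0.56271807 -0.19370484  0.18249229] [0.37035148 3.26748395 7.72005202] 0.029219706694670756 30.949705538805574
```

View pics/c1.png

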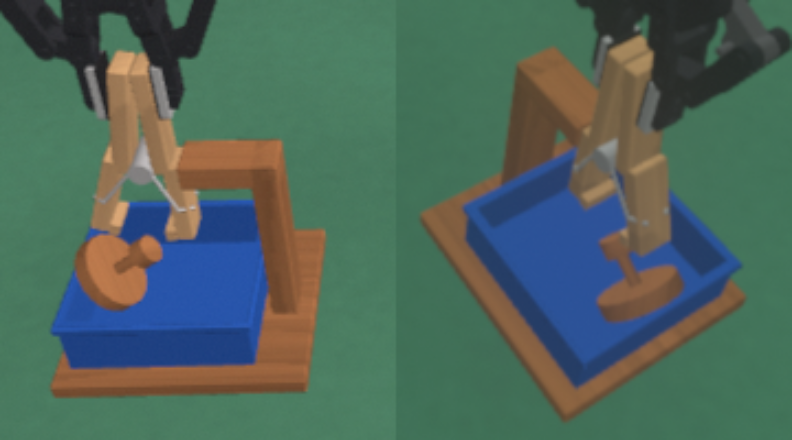

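The peg is open with both handles loaded at 31 N (width 29 mm), and the stamp is tilted inside the tier. I'll hold so it can settle, then check.

servo_tool(increments=[[0, 0, 0, 0, 0, 0, 1], [0, 0, 0, 0, 0, 0, 1], [0, 0, 0, 0, 0, 0, 1], [0, 0, 0, 0, 0, 0, 1], [0, 0, 0, 0, 0, 0, 1]])

```text
clock: 5.65
position: [0.5627, -0.1937, 0.1825]
ee_rot: [0.001, 0.999, -0.043, 0.002]
contact_force: [-0.9, 3.0, 7.6]
width: 0.0289
gripper_force: 30.9
```

```bash
python3 - <<'E'
from rig import manip, optics
import cv2,numpy as np
s=manip.get_state();print(s['clock'],s['position'],s['contact_force'],s['width'],s['gripper_force'])
a=optics.get_image("scene")[130:330,60:240];b=optics.get_image("side")[200:400,270:450]
cv2.imwrite("pics/c2.png",cv2.resize(np.hstack([a,b]),None,fx=2.2,fy=2.2)[:,:,::-1])
E
```

```text
5.65 [ 0.56274124 -0.1937209   0.18250605] [-0.9042534   2.97683547  7.56777252] 0.02888727033005915 30.93133979709819
```

View pics/c2.png

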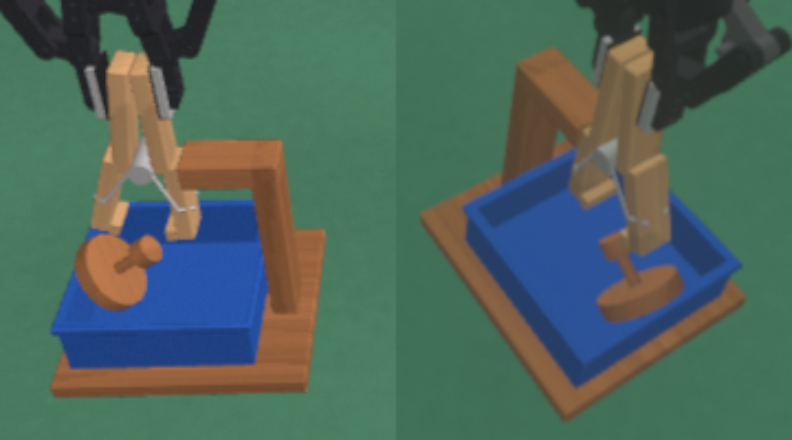

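The stamp is at rest in the blue tier, leaning on its -y wall and clear of the jaws. Releasing.

servo_tool(increments=[[0, 0, 0, 0, 0, 0, 0], [0, 0, 0, 0, 0, 0, -0.4], [0, 0, 0, 0, 0, 0, -1], [0, 0, 0, 0, 0, 0, -1], [0, 0, 0, 0, 0, 0, -1]])

```text
clock: 6.25
position: [0.5615, -0.1932, 0.1803]
ee_rot: [-0.001, 0.999, -0.044, -0.0]
contact_force: [0.1, -1.2, -0.0]
width: 0.0854
gripper_force: 0.0
```

servo_tool(increments=[[0, 0.5, 0, 0, 0, 0, -1], [0, 0.4, 0, 0, 0, 0, -1], [0, 0, -1, 0, 0, 0, -1], [0, 0, -2, 0, 0, 0, -1], [0, 0, -2.5, 0, 0, 0, -1]])

```text
clock: 6.75
position: [0.5602, -0.2025, 0.2357]
ee_rot: [-0.0, 0.999, -0.044, -0.001]
contact_force: [-0.1, 0.4, -0.1]
width: 0.0852
gripper_force: 0.0
```

servo_tool(increments=[[0, 0, -3, 0, 0, 0, -1], [0, 0, -4, 0, 0, 0, -1], [0, 0, -3, 0, 0, 0, -1], [0, 0, -1, 0, 0, 0, -1], [0, 0, 0, 0, 0, 0, -1]])

```text
clock: 7.25
position: [0.5612, -0.2029, 0.3474]
ee_rot: [0.001, 0.999, -0.043, 0.002]
contact_force: [0.2, -0.6, 0.7]
width: 0.0855
gripper_force: 0.0
```

```bash
python3 - <<'E'
from rig import manip, optics
import cv2,numpy as np
s=manip.get_state();print(s['clock'],s['position'],s['contact_force'],s['width'],s['gripper_force'])
a=optics.get_image("scene")[110:310,60:460];b=optics.get_image("side")[200:400,270:450]
cv2.imwrite("pics/c3.png",np.hstack([cv2.resize(a,None,fx=1.2,fy=1.2),cv2.resize(b,(216,240))])[:,:,::-1])
E
```

```text
7.25 [ 0.56123525 -0.20294868  0.34735164] [ 0.21591419 -0.59379955  0.71520598] 0.08552260747790504 0.0
```

View pics/c3.png

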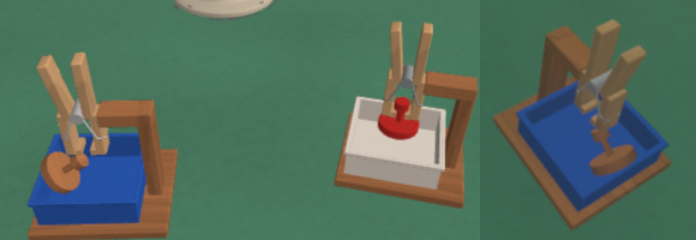

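I've used all the picture views, so I'll check peg closure by comparing the handle pixels with the starting picture.

```bash
python3 - <<'E'
from fit import *
from rig import optics,finder
for c,(x0,x1,y0,y1) in dict(scene=(90,160,150,232),side=(350,412,212,300)).items():
    a=cv2.imread(f"pics/{c}0.png")[:,:,::-1].astype(int); b=optics.get_image(c).astype(int)
    d=(np.abs(a-b).max(2)>40)
    print(c,"handles/jaws changed px:",d[y0:y1,x0:x1].sum(),"of",(y1-y0)*(x1-x0))
    d=d[y0-5:y1+40,x0-30:x1+30]
    for r in range(0,d.shape[0],8): print(y0-5+r,''.join('#' if d[r:r+8,q:q+4].sum()>5 else '.' for q in range(0,d.shape[1],4)))
    for l in("wood_stamp","red_stamp"): print(l,[(round(t['p'],2),np.round(t['at'])) for t in finder.tip_of(l,c)][:2])
E
```

```text
scene handles/jaws changed px: 146 of 5740
145 .................................
153 .................................
161 .................................
169 .................................
177 .................................
185 .................................
193 .................................
201 .................................
209 .................................
217 ................####.............
225 ................####.............
233 ..........#####..#######.........
241 .........######...######.........
249 ........###############..........
257 .........########.#..............
265 ..........######.................
wood_stamp [(0.62, array([108., 255.]))]
red_stamp [(0.79, array([393., 217.]))]
side handles/jaws changed px: 141 of 5456
207 ...............................
215 ...............................
223 ...............................
231 ...............................
239 ...............................
247 ...............................
255 ...............................
263 ...............................
271 ...............................
279 ............#..................
287 ......###.##...................
295 ......######...................
303 ......######..##...............
311 .......#####..#................
319 ..........##########...........
327 ...........#########...........
335 ..........#########............
wood_stamp [(0.68, array([380., 335.]))]
red_stamp [(0.75, array([208., 163.]))]
```

```bash
python3 - <<'E'
from fit import *
from rig import optics,manip
from scipy.optimize import least_squares
k=[optics.get_calibration(c) for c in("scene","side")];u=[[108,255],[380,335]]
r=least_squares(lambda p:np.r_[proj(k[0],p[None])[0]-u[0],proj(k[1],p[None])[0]-u[1]],[.56,-.2,.04])
d=r.x-[.5615,-.198,0];print(r.x,r.fun,"stand frame",R.from_euler('z',.082).apply(d))
E
```

```text
[ 0.55845914 -0.24123002  0.03959793] [ 1.29726401 -0.49361671  1.12276137  0.55236265] stand frame [ 0.00051024 -0.04333383  0.03959793]
```

The peg is shut and the red stamp hasn't moved. The wooden stamp's centre is inside the tier walls and below the rim, and the arm is clear. Handing in.

```bash
python3 -c "
from rig import manip
print(manip.sign_off())"
```

```text
the job is handed in; nothing more can be done
None
```

I squeezed the wooden stamp's peg open and the stamp dropped into the blue tier, where it rests tilted against the -y wall rather than flat; the peg sprang shut, the red stamp still hangs in its own peg, and the job is handed in.

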